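# Tuck the drip strip under the splash flap and hold it down

### The job

On the teak plank over the stove, turn the latch clockwise until it clicks over and its arm is out of the way, then take the aluminium drip strip by its upright rail and slide its thin edge squarely under the middle of the hinged steel splash flap, about 30 mm in, without lifting the flap. Finish still gripping the strip and pressing it flat and firmly onto the plank, as if holding it for someone to screw it down. Leave the two jars, the spoon and the lighter where they are.

Things in the scene. Friction and masses are not known exactly. Their poses are not given: they have to be found in the camera images.
- plank: fixed teak plank, 280 mm deep (x), 940 mm long (y), 25 mm thick, with a half-open drawer under its near side; origin at the middle of its top face, top face level at origin height (about 150 mm above the counter); x points away from the robot, y along the plank, z up
- guard: fixed base of the splash guard on the plank. Origin on the plank's top face, straight below the middle of the flap's front edge; x points into the gap under the flap (away from the robot), y along the flap's front edge, z up. The gap under the flap is 8 mm high and 220 mm wide (y -110 to 110) and 50 mm deep (a wooden stop ends it at x = 50 mm); a 20 mm high batten with the hinge stands at x = 81 to 103 mm
- flap (a joint): hinged steel splash flap, 80 mm deep, 220 mm wide, 3 mm thick, 130 g, lying level over the plank with its underside 8 mm above the plank; hinged along its far edge, with no spring. 0 = lying down at rest, grows as its front edge is lifted (rad; 0.1 is about 8 mm at the edge)
- flap_lip (a point): middle of the flap's front edge, on its upper face, 11 mm above the plank
- latch (a joint): turn-latch beside the flap, pivot on the plank at x = -20 mm, y = 140 mm of the guard frame, axis vertical. 0 = arm lies across in front of the flap (along -y of the guard) and blocks the way, 1.57 rad = a quarter turn clockwise seen from above, arm pointing towards the robot (-x of the guard). An over-centre spring keeps it at either end: it resists with at most about 0.15 N m up to the middle (0.79 rad), then snaps on by itself to 1.57
- latch_grip (a point): on the latch's pivot axis, 42 mm above the plank, in the middle of the latch's wooden grip: a bar 44 mm long, 12 mm thick, from 22 to 54 mm above the plank, its length along the latch's arm. Axes: -y points along the arm, z up; the frame turns with the latch
- latch_tip (a point): end of the latch's arm, on its upper face; the arm is flat steel, 16 mm wide, reaches 110 mm from the pivot, top 10 mm above the plank
- strip: loose aluminium drip strip, L-shaped, 160 mm long (its y), about 200 g: a flat flange 4 mm thick from x = -6 to 85 mm, and along its near side an upright rail 12 mm thick (x = -6 to 6 mm), 40 mm high, the full 160 mm long. Origin on the underside below the middle of the rail; x points across the flange to the thin edge, z up. Starts lying flat on the plank, to the right of the flap as the robot sees it
- strip_edge (a point): middle of the strip's thin leading edge, on the underside, 85 mm from the rail's middle plane
- strip_grip (a point): middle of the rail, 30 mm above the strip's underside: where to pinch it from above, across its 12 mm thickness (along the strip's x)
- green_jar: green glass jar with a steel cap, 64 mm diameter, 120 mm high, standing on the far left part of the plank; origin under its centre; leave alone
- pickle_jar: white ceramic pickle jar with its lid on, 72 mm diameter, 108 mm high, on the far left part of the plank; origin under its centre; leave alone
- spoon: steel serving spoon, about 195 mm long, 10 mm high, lying along the plank's far edge at the right, behind the strip; leave alone
- lighter: plastic gas lighter with a push trigger, about 185 mm long, 20 mm high, lying near the left end of the plank; leave alone
Things that resemble listed ones, but are neither listed nor needed, are in the scene too. What is meant by the strip is not orange or pink, and is the larger of those in its own colour.

How it is judged:
By the outcome, as a careful person would: the job done as asked, in the order asked, and still so for the second after the job is handed in, while the arm keeps its last pose, push and grip.
It also fails if it takes over 58 s, if anything falls off the work surface, if the arm or the gripper's body presses on something with over 40 N, if the wrist force passes 120 N, or if a joint passes its speed limit or range.

### The arm

A 6-joint arm with a two-finger parallel gripper is mounted at the origin on the work surface. World frame = base frame: x ahead of the robot, y to its left, z up, the work surface at z = 0. Lengths are in m, angles in rad, forces in N, time in s.
With the tool pointing down it reaches from about 0.35 to 0.775 m from the base axis. Payload 7.3 kg.
Tool frame: the origin (TCP) lies at the very end of the fingers, on their centre line; the grasp point (between the pads) lies 19 mm behind it (robot.pinch_z is the distance from the TCP to the grasp point, in m); z points along the fingers, y is the line along which they close (so a half turn about z gives the same grasp; the last joint's range is limited). The gripper opens to 92 mm and grips with 3 to 60 N. Pads are 19 mm wide; open, the fingers measure 130 mm over their backs; the gripper's body (75 mm by 190 mm) begins 47 mm behind the grasp point.
Start: joints at [1.066, 0.342, 1.524, -0, 1.275, -0.146], TCP at [0.184, 0.492, 0.227] pointing down, gripper open.
Joint ranges: [-2.53, 2.53], [-0.77, 2.02], [0.04, 2.7], [-1, 4.14], [0.28, 2.66], [-3.11, 3.11]. Speed limits (rad/s): [2.57, 2.57, 3.14, 3.14, 3.14, 3.14].

### API

Orientations are given as [roll, pitch, yaw] about the fixed x, y, z axes, in that order (R = Rz(yaw) Ry(pitch) Rx(roll)).
In Python, from cell import robot gives the robot as it stands.
- The arm moves only by the tool move_arm, never from a script. Its argument "motion" is a list of rows, each a list of 6 numbers: the shift along the tool's x, y, z in units of 0.1 m (1.0 is 0.1 m), then the turn, a rotation vector about the tool's x, y, z in units of pi rad (1.0 is pi rad). In form: [[dx, dy, dz, rx, ry, rz], ...]. A call has 1 to 12 rows; each row is the pose to reach, as a shift and turn from the pose commanded when the call began, along the tool's axes at that moment, turning the shorter way round; what a row does not reach only later rows make up. A row lasts 1/8 s, in which the tool goes at most 62.5 mm and 10.7 degrees, less where a joint would pass 70% of its speed; a pose out of reach is approached as far as the arm can. A call with a number of a shift or a turn outside -1 to 1 is refused whole. A call with a gripper value outside its range is refused whole. "fingers" is the opening, from -1 (shut) to 1 (fully open), set as the call begins (left out, the last holds). The fingers move at their own pace and stop on an object; "newtons" is the grip in N (left out, the last holds). Time passes only in rows, so rows that repeat a pose let the fingers close. It gives the time, the measured TCP pose, the force, the opening and the grip force at its end, in the units of the state.
- robot.observe(): the state, without advancing time (a new reading comes with each control period).
- robot.read_camera(name): name is "scene" or "top" or "wrist"; returns a dict with "image" (420x560x3 uint8, red, green, blue), "range_z" (420x560 float32, m along the optical axis (not along the pixel's ray), 0 where there is no reading), "vfov" (degrees; the focal length in pixels is half the picture's height over the tangent of half this angle, whatever the lens; pixels are square), "cx", "cy" (the principal point, pixels), "extrinsics" (4x4, takes a point from camera to world coordinates); the wrist camera has in their place "hand_eye" (4x4, takes a point from camera to tool coordinates, whose origin is the TCP and whose axes are the flange's). Camera axes: x right, y up, looking along -z (the intrinsics and any distortion apply to the point x, -y, -z); pixel columns grow to the right and rows downward; lengths in m; the calibration is good to about 2 mm. A picture is of the moment at which its call begins: read the wrist's pose just before it.
- robot.hand_in(): hands the job in; it is judged then, once.
The state is a dict: "time": time; "qpos": joint angles; "qvel": joint speeds; "joint_efforts": joint torques, N m; "tool_pos": TCP position; "tool_rot": TCP orientation; "contact_force": force on the tool from outside, world axes, zero at the start; "torque": the same for the moment, N m; "opening": finger opening in m; "grip_force": force on a finger pad.
Only numpy, scipy, OpenCV 4.12 (cv2) and the standard library are available. Lean on these libraries where they do the work, as an engineer would, in place of code of your own. Each camera call takes 0.05 s, during which the arm holds its last target. There are 200 camera calls.

## Working session

There is one attempt and no reset: what is moved stays moved. The work goes in short steps, Python scripts to look and compute and a tool call to move; the robot and the scene stay as the last step left them, time stands still between calls to the robot, and variables do not carry over. Pictures are saved under pics/ and viewed, at most 10 in all, crops included, and the job is handed in when it is done.

Besides the shell and the picture viewer there is one more tool, called after "Request:" as name(argument=value, ...) on one line, values as JSON. move_arm: Moves the arm, as the interface text tells. Shifts and turns lie within -1 to 1; 1 stands for 0.1 m of shift or pi rad of turn. Its arguments: {"type":"object","properties":{"motion":{"type":"array"},"fingers":{"type":"number"},"newtons":{"type":"number"}},"required":["motion"]}

```bash
mkdir -p pics; ls; cat > h.py <<'E'
import numpy as np, cv2
from cell import robot
from scipy.spatial.transform import Rotation as R
def cam(n):
    s=robot.observe(); c=robot.read_camera(n)
    if 'extrinsics' in c: T=np.array(c['extrinsics'])
    else:
        W=np.eye(4);W[:3,:3]=R.from_euler('xyz',s['tool_rot']).as_matrix();W[:3,3]=s['tool_pos'];T=W@np.array(c['hand_eye'])
    c['T']=T; c['f']=210/np.tan(np.radians(c['vfov'])/2); return c
def cloud(c):
    v,u=np.mgrid[0:420,0:560]; z=c['range_z']
    p=np.stack([(u-c['cx'])/c['f']*z,-(v-c['cy'])/c['f']*z,-z],-1)
    return p@c['T'][:3,:3].T+c['T'][:3,3]
def ray(c,u,v,h):
    d=c['T'][:3,:3]@np.array([(u-c['cx'])/c['f'],-(v-c['cy'])/c['f'],-1]);o=c['T'][:3,3]
    return o+d*(h-o[2])/d[2]
def save(c,n,box=None,k=1):
    im=c['image'][:,:,::-1]
    if box: a,b,x,y=box; im=im[b:y,a:x]
    cv2.imwrite('pics/'+n,cv2.resize(im,None,fx=k,fy=k,interpolation=cv2.INTER_CUBIC))
E
python3 - <<'E'
from h import *
for n in ('top','scene'):
    c=cam(n); save(c,n+'.png'); np.savez(n,**c); print(n,{k:v for k,v in c.items() if k not in('image','range_z','T')})
print(robot.observe())
E
```

```text
pics
top {'vfov': 45.896888456338864, 'cx': 275.8888193830842, 'cy': 209.9974091085987, 'extrinsics': array([[-2.18761421e-03,  9.93818881e-01, -1.10992101e-01,
         3.70157504e-01],
       [-9.99988153e-01, -1.69143850e-03,  4.56433173e-03,
        -4.24922200e-02],
       [ 4.34838274e-03,  1.11000771e-01,  9.93810807e-01,
         1.74782117e+00],
       [ 0.00000000e+00,  0.00000000e+00,  0.00000000e+00,
         1.00000000e+00]]), 'f': np.float64(495.9693337130766)}
scene {'vfov': 45.7482845097708, 'cx': 288.4464055456723, 'cy': 207.9423821425699, 'extrinsics': array([[ 0.75859422, -0.44217736,  0.47855406,  1.29542548],
       [ 0.65149007,  0.50373908, -0.5672809 , -0.94460309],
       [ 0.00977239,  0.74210924,  0.67020772,  1.24026937],
       [ 0.        ,  0.        ,  0.        ,  1.        ]]), 'f': np.float64(497.7662050760178)}
{'time': 0.1, 'qpos': array([ 1.06603946e+00,  3.42645422e-01,  1.52490468e+00,  4.79405479e-06,
        1.27540634e+00, -1.45958024e-01]), 'qvel': array([-0.00107115,  0.00131397, -0.00280441,  0.0004861 , -0.00167656,
        0.00012876]), 'joint_efforts': array([ 1.52243825e-03, -4.32003629e+01, -2.44693726e+01,  7.17912172e-02,
        5.24656812e-02, -7.76056390e-05]), 'tool_pos': array([0.18413611, 0.49126752, 0.22612429]), 'tool_rot': array([-3.14024403e+00, -2.02886123e-04,  2.78279228e+00]), 'contact_force': array([-0.26275672, -0.02466701, -0.56593117]), 'torque': array([ 0.00753152, -0.01318667,  0.05290607]), 'grip_force': 0.0, 'opening': 0.09163432506400118}
```

View pics/top.png

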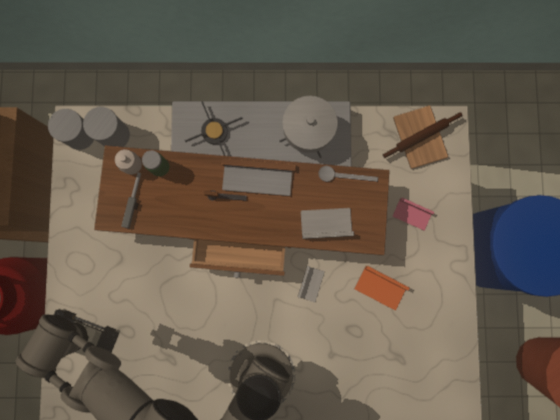

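View pics/scene.png

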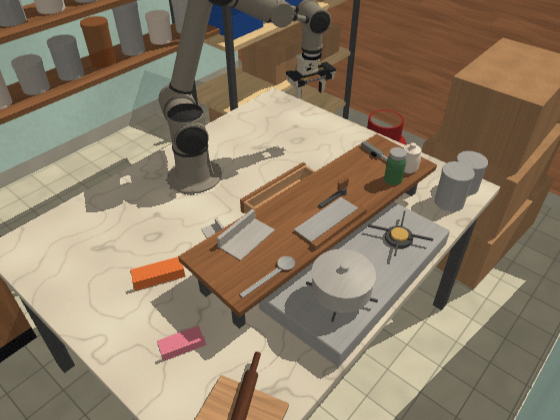

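Candidates for the strip in the top view are silver on the plank (326,223), small silver on the counter (311,283), orange (382,288) and pink (413,214). The plank one fits: it is silver, the larger of the two, and right of the flap. The latch pivot is at about (212,195) with its arm pointing right to (247,198). The flap is around (257,181). I'll confirm this in a crop.

```bash
python3 - <<'E'
from h import *
c=dict(np.load('top.npz')); P=cloud(c)
save(c,'crop.png',(190,150,390,300),4)
for n,u,v in [('flap',222,168),('flap',292,172),('flap',291,194),('flap',223,190),('mid',257,181),('plank',270,215),('latch',213,196),('tip',246,198),('strip',326,220),('cnt',311,320)]: print(n,u,v,P[v,u].round(3))
z=P[...,2]
for lo,hi,nm in [(.18,.21,'h')]:
    m=((z>lo)&(z<hi)).astype(np.uint8)
    k,l,st,ce=cv2.connectedComponentsWithStats(m)
    for i in range(1,k):
        if st[i,4]>15: print(st[i],ce[i].round(1))
E
```

```text
flap 222 168 [0.686 0.126 0.155]
flap 292 172 [ 0.674 -0.103  0.148]
flap 291 194 [ 0.602 -0.099  0.144]
flap 223 190 [0.614 0.122 0.154]
mid 257 181 [0.641 0.011 0.165]
plank 270 215 [ 0.532 -0.031  0.154]
latch 213 196 [0.591 0.151 0.178]
tip 246 198 [0.588 0.047 0.15 ]
strip 326 220 [ 0.515 -0.211  0.16 ]
cnt 311 320 [ 0.183 -0.17   0.012]
[ 282   95   55   54 2202] [309.2 121.7]
[123 152  18  22  90] [134.4 165.3]
[153 159  15  16  51] [162.  168.9]
[203 190  15   6  66] [210.4 192.7]
[303 231  51   7 197] [327.6 234. ]
```

View pics/crop.png

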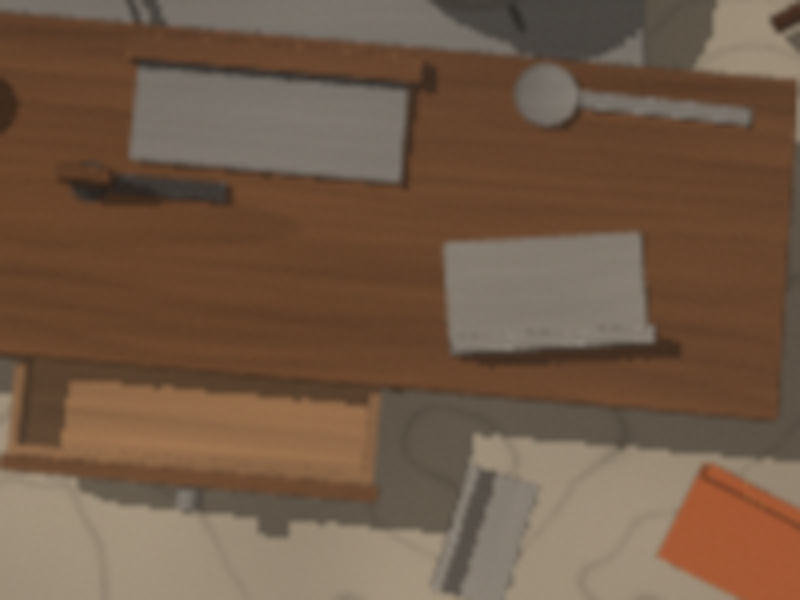

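The crop confirms it: the silver strip's rail top runs along crop (452,350)-(655,335), with the flange above it. The flap's front edge runs (130,158)-(403,183), and the latch grip is at (85,177) with its arm to (230,193).

```bash
python3 - <<'E'
from h import *
c=dict(np.load('top.npz')); P=cloud(c)
pm=P[205:225,200:290].reshape(-1,3); zp=np.median(pm[:,2]); print('plank z',zp, 'counter',np.median(P[300:330,180:220,2]))
f=lambda x,y:(190+(x+.5)/4-.5,150+(y+.5)/4-.5)
q=[ray(c,*f(*p),zp+.011) for p in [(130,158),(403,183),(410,86),(137,66)]]
g=(q[0]+q[1])/2; print('flap',np.round(q,4)); print('mid',g, 'yaw',np.degrees(np.arctan2(*(q[0]-q[1])[[0,1]]*[-1,1])), np.degrees(np.arctan2(*(q[3]-q[2])[[0,1]]*[-1,1])),np.linalg.norm(q[0]-q[1]))
a=np.arctan2(-(q[0]-q[1])[0],(q[0]-q[1])[1]); X=np.array([np.cos(a),np.sin(a),0]);Y=np.array([-np.sin(a),np.cos(a),0])
print('pivot pred',g-.02*X+.14*Y,'tip pred',g-.02*X+.03*Y)
print('grip px',ray(c,*f(85,172),zp+.054),'tip px',ray(c,*f(230,193),zp+.010))
rt=[ray(c,*f(*p),zp+.04) for p in [(452,348),(655,334)]]
fe=[ray(c,*f(*p),zp+.004) for p in [(443,242),(641,232)]]
for r in (rt,fe): print('strip',np.round(r,4),np.mean(r,0).round(4),'yaw',np.degrees(np.arctan2(-(r[0]-r[1])[0],(r[0]-r[1])[1])),np.linalg.norm(r[0]-r[1]))
pl=[ray(c,*f(*p),zp) for p in [(390,392),(775,418)]]
print(pl,'plank yaw',np.degrees(np.arctan2(-(pl[0]-pl[1])[0],(pl[0]-pl[1])[1])))
E
```

```text
plank z 0.1506098898006778 counter 0.0006591973775507132
flap [[ 0.6155  0.1238  0.1616]
 [ 0.5947 -0.0967  0.1616]
 [ 0.6742 -0.1028  0.1616]
 [ 0.691   0.1189  0.1616]]
mid [0.60511194 0.01358426 0.16160989] yaw -5.373123244778049 -4.33138759817602 0.22146149207354335
pivot pred [0.5983096  0.15484193 0.16160989] tip pred [0.58800905 0.04532527 0.16160989]
grip px [0.59776848 0.15453426 0.20460989] tip px [0.58695671 0.04298648 0.16060989]
strip [[ 0.4598 -0.1334  0.1906]
 [ 0.4705 -0.2932  0.1906]] [ 0.4651 -0.2133  0.1906] yaw 3.8324255786467627 0.1600982281763527
strip [[ 0.5475 -0.129   0.1546]
 [ 0.5554 -0.2893  0.1546]] [ 0.5515 -0.2091  0.1546] yaw 2.8100188204537955 0.16048146797175528
[array([ 0.42680905, -0.08566972,  0.15060989]), array([ 0.40535215, -0.39471798,  0.15060989])] plank yaw -3.9716132995899662
```

Request:
move_arm(motion=[[-0.3,-0.1,0,0,0,0.06],[-0.6,-0.2,0,0,0,0.12],[-1,-0.33,0,0,0,0.18],[-1,-0.33,0,0,0,0.24],[-1,-0.33,0,0,0,0.3],[-1,-0.33,0,0,0,0.36],[-1,-0.33,0,0,0,0.412],[-1,-0.33,0,0,0,0.412]], fingers=0, newtons=30)

```text
time: 1.1
tool_pos: [0.2663, 0.4254, 0.2264]
tool_rot: [-3.141, 0.001, 1.49]
contact_force: [0.1, -0.3, -0.3]
opening: 0.046
grip_force: 0.0
```

Request:
move_arm(motion=[[-0.3,0.44,0,0,0,0],[-0.6,0.88,0,0,0,0]])

```text
time: 1.35
tool_pos: [0.3496, 0.358, 0.2266]
tool_rot: [-3.142, 0.0, 1.495]
contact_force: [1.1, 1.2, -1.2]
opening: 0.046
grip_force: 0.0
```

Request:
move_arm(motion=[[-0.3,0.44,0,0,0,0],[-0.6,0.88,0,0,0,0]])

```text
time: 1.6
tool_pos: [0.433, 0.2903, 0.2266]
tool_rot: [-3.141, -0.0, 1.493]
contact_force: [0.2, 0.8, 0.8]
opening: 0.0461
grip_force: 0.0
```

Request:
move_arm(motion=[[-0.3,0.44,0,0,0,0],[-0.6,0.88,0,0,0,0],[-0.6,0.88,0,0,0,0]])

```text
time: 1.98
tool_pos: [0.5169, 0.2219, 0.2259]
tool_rot: [-3.141, 0.001, 1.488]
contact_force: [-0.7, -0.9, 0.2]
opening: 0.046
grip_force: 0.0
```

```bash
python3 - <<'E'
from h import *
c=cam('wrist'); P=cloud(c); save(c,'w1.png')
b=c['T'][:3,3]; print(b)
z=P[...,2]; m=(z>.185)&(z<.215)&(abs(P[...,0]-.6)<.06)&(abs(P[...,1]-.155)<.06)
q=P[m]; print(m.sum()); 
if m.sum(): print(q.mean(0),q.min(0),q.max(0)); print(cv2.minAreaRect(q[q[:,2]>.2][:,:2].astype(np.float32)*1000))
E
```

```text
[0.52378222 0.29903213 0.38403514]
0
```

View pics/w1.png

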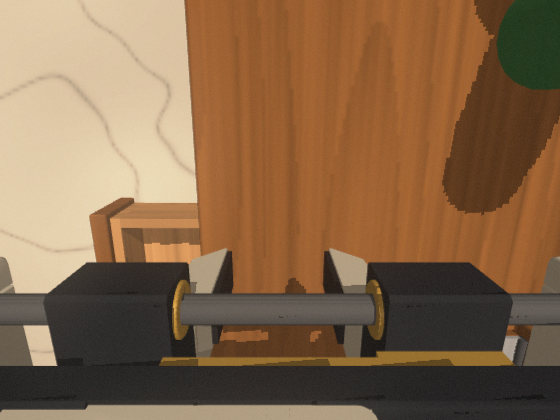

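The wrist picture shows only the plank and a drawer corner at about (150,230). The hand hides the latch, so I'll use the top-view measurement, which agreed to within 1-2 mm.

Request:
move_arm(motion=[[-0.3,0.43,0,0,0,0],[-0.6,0.86,0,0,0,0],[-0.6,0.86,0,0,0,0],[-0.6,0.86,0.25,0,0,0],[-0.6,0.86,0.5,0,0,0],[-0.6,0.86,0.5,0,0,0]])

```text
time: 2.78
tool_pos: [0.5929, 0.1591, 0.175]
tool_rot: [-3.137, 0.001, 1.492]
contact_force: [-0.0, 0.2, -0.6]
opening: 0.0458
grip_force: 0.0
```

```bash
python3 - <<'E'
from h import *
s=robot.observe();print(s['tool_pos'],s['contact_force'])
c=cam('scene'); save(c,'s2.png',(280,150,400,250),6)
E
```

```text
[0.59293778 0.15909319 0.17500711] [-0.04519441  0.16520371 -0.62375633]
```

View pics/s2.png

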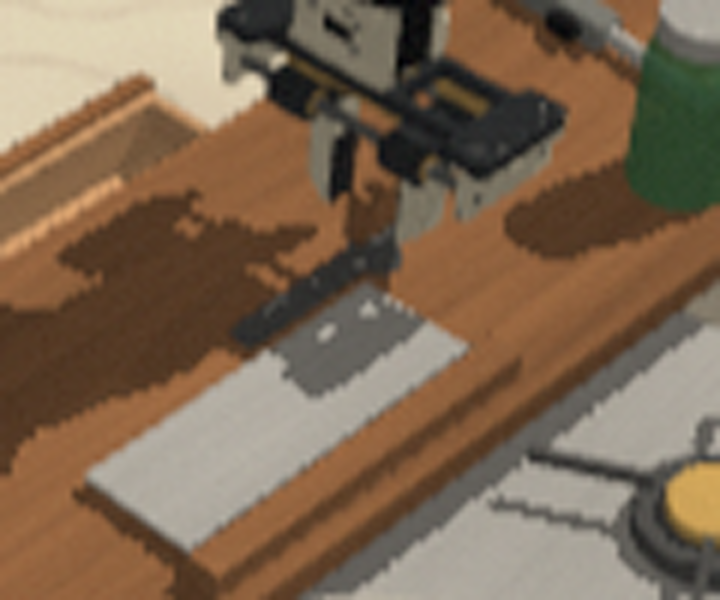

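The fingers straddle the grip bar, which is seen between them at about (370,205) in the crop. They sit about 6 mm off, so I'll correct and then close.

Request:
move_arm(motion=[[-0.04,0.05,0,0,0,0],[-0.04,0.05,0,0,0,0],[-0.04,0.05,0,0,0,0]])

```text
time: 3.2
tool_pos: [0.6004, 0.1532, 0.1773]
tool_rot: [3.141, -0.0, 1.488]
contact_force: [-0.8, -0.2, 0.1]
opening: 0.0458
grip_force: 0.0
```

Request:
move_arm(motion=[[0,0,0,0,0,0],[0,0,0,0,0,0],[0,0,0,0,0,0],[0,0,0,0,0,0]], fingers=-1, newtons=25)

```text
time: 3.7
tool_pos: [0.5983, 0.1534, 0.1767]
tool_rot: [-3.137, 0.0, 1.488]
contact_force: [-1.1, 0.2, 0.9]
opening: 0.0119
grip_force: 25.0
```

Request:
move_arm(motion=[[0,0,0,0,0,0.05],[0,0,0,0,0,0.1],[0,0,0,0,0,0.15],[0,0,0,0,0,0.2],[0,0,0,0,0,0.25],[0,0,0,0,0,0.3],[0,0,0,0,0,0.35],[0,0,0,0,0,0.4],[0,0,0,0,0,0.45],[0,0,0,0,0,0.5],[0,0,0,0,0,0.505],[0,0,0,0,0,0.505]], newtons=40)

```text
time: 5.2
tool_pos: [0.5966, 0.1555, 0.1766]
tool_rot: [-3.14, 0.007, -0.096]
contact_force: [-13.9, 6.9, 5.5]
opening: 0.0116
grip_force: 40.1
```

Request:
move_arm(motion=[[0,0,0,0,0,0],[0,0,0,0,0,0],[0,0,0,0,0,0]], fingers=-0.2)

```text
time: 5.58
tool_pos: [0.6004, 0.153, 0.1767]
tool_rot: [3.142, -0.0, -0.098]
contact_force: [0.2, -0.2, -0.3]
opening: 0.035
grip_force: 0.0
```

Request:
move_arm(motion=[[0,0,-0.3,0,0,0],[0,0,-0.6,0,0,0],[0,0,-0.6,0,0,0]])

```text
time: 5.95
tool_pos: [0.6015, 0.1531, 0.2393]
tool_rot: [-3.14, -0.005, -0.098]
contact_force: [-0.2, -1.5, -0.6]
opening: 0.0364
grip_force: 0.0
```

Request:
move_arm(motion=[[-0.03,0.1,0,0,0,-0.05],[-0.06,0.2,0,0,0,-0.1],[-0.09,0.3,0,0,0,-0.155],[-0.12,0.4,0,0,0,-0.21],[-0.15,0.5,0,0,0,-0.265],[-0.18,0.6,0,0,0,-0.32],[-0.21,0.7,0,0,0,-0.375],[-0.24,0.8,0,0,0,-0.43],[-0.27,0.9,0,0,0,-0.485],[-0.27,1,0,0,0,-0.54],[-0.27,1,0,0,0,-0.549],[-0.27,1,0,0,0,-0.549]], fingers=0.1)

```text
time: 7.45
tool_pos: [0.5633, 0.0565, 0.2361]
tool_rot: [-3.141, -0.0, 1.624]
contact_force: [-0.4, 0.3, -1.0]
opening: 0.0503
grip_force: 0.0
```

Request:
move_arm(motion=[[-0.44,-0.19,0,0,0,0],[-0.88,-0.38,0,0,0,0]])

```text
time: 7.7
tool_pos: [0.5301, -0.0338, 0.2363]
tool_rot: [-3.141, -0.0, 1.626]
contact_force: [-0.2, -0.8, -0.2]
opening: 0.0506
grip_force: 0.0
```

Request:
move_arm(motion=[[-0.44,-0.19,0,0,0,0],[-0.88,-0.38,0,0,0,0]])

```text
time: 7.95
tool_pos: [0.4969, -0.1245, 0.2365]
tool_rot: [3.141, -0.0, 1.625]
contact_force: [0.6, -0.3, -0.5]
opening: 0.0502
grip_force: 0.0
```

Request:
move_arm(motion=[[-0.44,-0.19,0,0,0,0],[-0.88,-0.38,0,0,0,0],[-0.88,-0.38,0,0,0,0],[-0.88,-0.38,0,0,0,0]])

```text
time: 8.45
tool_pos: [0.4646, -0.213, 0.2365]
tool_rot: [-3.142, -0.001, 1.625]
contact_force: [-0.1, -0.1, -0.3]
opening: 0.0503
grip_force: 0.0
```

```bash
python3 - <<'E'
from h import *
s=robot.observe();print(s['tool_pos'],s['tool_rot'])
c=cam('top'); save(c,'t3.png',(190,150,390,300),4)
P=cloud(c); z=P[...,2]
m=(z>.185)&(z<.215)&(abs(P[...,0]-.6)<.06)&(abs(P[...,1]-.155)<.06)
v,u=np.nonzero(m); print(cv2.minAreaRect(P[m][:,:2].astype(np.float32)*1000))
E
```

```text
[ 0.46458486 -0.21301112  0.23648173] [-3.14158179e+00 -7.71046029e-04  1.62517461e+00]
((597.9024658203125, 157.90338134765625), (14.305886268615723, 42.856536865234375), 86.12384796142578)
```

View pics/t3.png

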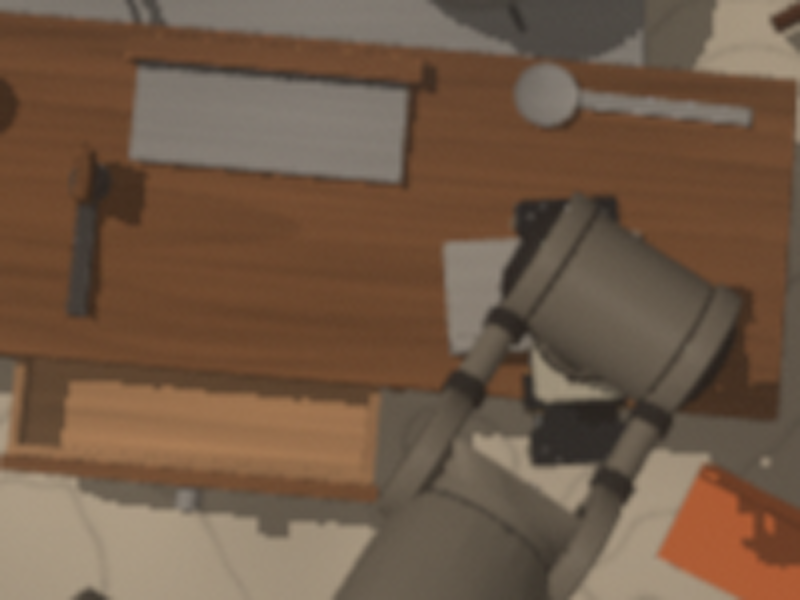

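The latch now points at the robot, with its pivot at (88,180) and tip at (80,315) in the crop. The gripper is above the strip. Descending to grip it.

Request:
move_arm(motion=[[0,0.01,0.25,0,0,0],[0,0.01,0.5,0,0,0],[0,0.01,0.73,0,0,0],[0,0.01,0.73,0,0,0],[0,0.01,0.73,0,0,0]])

```text
time: 9.12
tool_pos: [0.4661, -0.2131, 0.1646]
tool_rot: [3.141, 0.001, 1.628]
contact_force: [0.8, 0.0, 0.1]
opening: 0.0506
grip_force: 0.0
```

Request:
move_arm(motion=[[0,0,0,0,0,0],[0,0,0,0,0,0],[0,0,0,0,0,0],[0,0,0,0,0,0]], fingers=-1, newtons=50)

```text
time: 9.62
tool_pos: [0.4655, -0.2137, 0.1639]
tool_rot: [3.141, 0.0, 1.627]
contact_force: [1.6, -0.4, -0.0]
opening: 0.015
grip_force: 0.6
```

Request:
move_arm(motion=[[0,0,0,0,0,0],[0,0,0,0,0,0],[0,0,0,0,0,0]])

```text
time: 10.0
tool_pos: [0.4656, -0.2136, 0.1638]
tool_rot: [3.141, 0.0, 1.627]
contact_force: [0.4, -0.0, 2.7]
opening: 0.0115
grip_force: 50.0
```

Request:
move_arm(motion=[[0,0,-0.1,0,0,0],[0,0,-0.2,0,0,0],[0,0,-0.2,0,0,0]])

```text
time: 10.38
tool_pos: [0.4657, -0.2138, 0.1847]
tool_rot: [3.14, 0.001, 1.627]
contact_force: [0.3, 0.5, -2.1]
opening: 0.0117
grip_force: 50.0
```

Gripped at 11.7 mm and carrying about 2 N. Next, move in front of the flap.

Request:
move_arm(motion=[[0.39,0.07,0,0,0,0],[0.78,0.144,0,0,0,0]])

```text
time: 10.62
tool_pos: [0.4752, -0.1342, 0.1835]
tool_rot: [-3.141, -0.0, 1.625]
contact_force: [0.4, -0.2, -2.3]
opening: 0.0113
grip_force: 50.0
```

Request:
move_arm(motion=[[0.39,0.07,0,0,0,0],[0.78,0.144,0,0,0,0]])

```text
time: 10.88
tool_pos: [0.4852, -0.0549, 0.1836]
tool_rot: [-3.141, -0.0, 1.627]
contact_force: [0.0, -0.0, -2.4]
opening: 0.0116
grip_force: 50.0
```

Request:
move_arm(motion=[[0.39,0.07,0,0,0,0.02],[0.78,0.144,0,0,0,0.043],[0.78,0.144,0,0,0,0.043],[0.78,0.144,0,0,0,0.043]])

```text
time: 11.38
tool_pos: [0.4953, 0.0222, 0.1836]
tool_rot: [-3.141, 0.0, 1.493]
contact_force: [0.1, -0.8, -2.5]
opening: 0.0118
grip_force: 50.0
```

```bash
python3 - <<'E'
from h import *
s=robot.observe();print(s['tool_pos'],s['tool_rot'])
c=cam('top'); np.savez('top4',**c); save(c,'t4.png',(200,150,320,240),6)
E
```

```text
[0.4952575  0.02219962 0.18355307] [-3.14118441e+00  3.43373858e-04  1.49276792e+00]
```

View pics/t4.png

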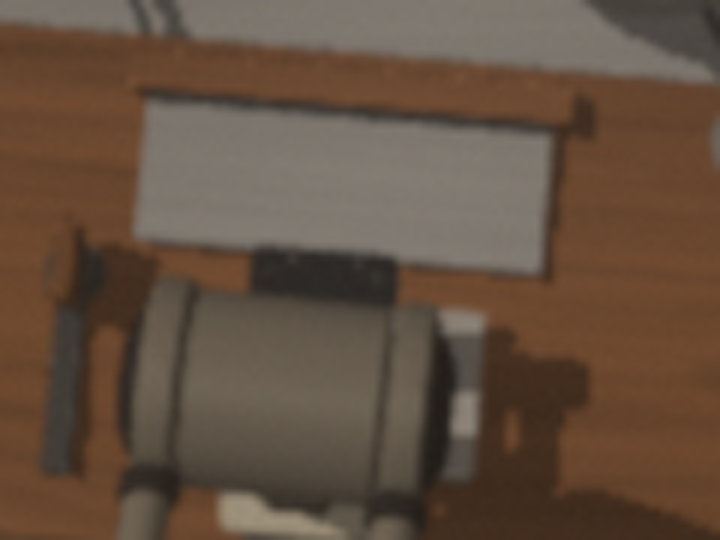

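The flap's corners are (150,97), (553,128), (545,274) and (135,240), so it has not moved. The strip's right end shows from its front corner (487,312) to its rear at about (472,480). Checking alignment.

```bash
python3 - <<'E'
from h import *
c=dict(np.load('top4.npz')); im=c['image']; zp=.1506
f=lambda x,y:(200+(x+.5)/6-.5,150+(y+.5)/6-.5)
# flap quad by line fits to mask (grey low-saturation)
hsv=cv2.cvtColor(im,cv2.COLOR_RGB2HSV); m=((hsv[...,1]<60)).astype(np.uint8); m[:, :215]=0;m[:165]=0
sub=np.zeros_like(m); sub[165:197,218:296]=m[165:197,218:296]
front=[]
for u in list(range(225,240))+list(range(268,290)):
    col=im[176:200,u].astype(float); s=col[:,2]-.6*col[:,0]  # blue vs red drop
    g=np.diff(s); i=np.argmin(g); front.append(ray(c,u,176+i+.5,zp+.011)[:2])
front=np.array(front); p=np.polyfit(front[:,1],front[:,0],1); r=front[:,0]-np.polyval(p,front[:,1])
k=abs(r)<.002; p=np.polyfit(front[k,1],front[k,0],1); print('front edge yaw',np.degrees(np.arctan(-p[0])),'rms',r[k].std(),k.sum())
ce=[ray(c,*f(*q),zp+.011)[:2] for q in [(135,240),(545,274)]]; ce=np.mean(ce,0); back=np.mean([ray(c,*f(*q),zp+.011)[:2] for q in [(150,97),(553,128)]],0); a=np.arctan2(*(back-ce)[::-1]); print('mid',ce,np.polyval(p,ce[1]),'axis yaw',np.degrees(a))
a=np.radians(-4.5); X=np.array([np.cos(a),np.sin(a)]);Y=np.array([-X[1],X[0]])
s=robot.observe(); h=s['tool_pos'][2]-.0132+.004
A=ray(c,*f(487,312),h)[:2];B=ray(c,*f(472,480),h)[:2]
for q in (A,B,s['tool_pos'][:2]): print('guard xy',(q-ce)@X,(q-ce)@Y)
print('strip yaw',np.degrees(np.arctan2(*(A-B)[::-1])))
E
```

```text
front edge yaw -5.1230024868071204 rms 0.0009798775274274915 37
mid [0.60456847 0.01357614] 0.603324103526927 axis yaw -4.382792457172827
guard xy -0.025348122612067016 -0.08114058752996775
guard xy -0.11541731904355405 -0.07996397024879946
guard xy -0.10958353195080588 -0.0003785906114588001
strip yaw -5.2484397826646285
```

Alignment is good: the edge is 25 mm before the lip, centred to about 1 mm, and square to within 1°. Lower it and slide in.

Request:
move_arm(motion=[[0,0,0.1,0,0,0],[0,0,0.19,0,0,0],[0,0,0.19,0,0,0],[0,0,0.19,0,0,0]])

```text
time: 11.92
tool_pos: [0.4953, 0.0222, 0.1643]
tool_rot: [-3.141, -0.0, 1.491]
contact_force: [-0.2, -0.5, -2.1]
opening: 0.012
grip_force: 50.0
```

Request:
move_arm(motion=[[0,0.08,0,0,0,0],[0,0.16,0,0,0,0],[0,0.24,0,0,0,0],[0,0.3,0,0,0,0],[0,0.3,0,0,0,0]])

```text
time: 12.55
tool_pos: [0.5258, 0.0201, 0.1646]
tool_rot: [3.142, -0.0, 1.492]
contact_force: [-0.7, 0.7, -2.4]
opening: 0.0119
grip_force: 50.0
```

Request:
move_arm(motion=[[0,0.06,0,0,0,0],[0,0.12,0,0,0,0],[0,0.18,0,0,0,0],[0,0.245,0,0,0,0],[0,0.245,0,0,0,0]])

```text
time: 13.18
tool_pos: [0.5502, 0.0181, 0.1646]
tool_rot: [3.141, -0.0, 1.492]
contact_force: [-0.4, -0.4, -2.6]
opening: 0.0119
grip_force: 50.0
```

```bash
python3 - <<'E'
from h import *
s=robot.observe();print(s['tool_pos'],s['contact_force'],s['torque'])
c=cam('scene'); save(c,'s5.png',(220,140,400,275),4.4)
E
```

```text
[0.55022297 0.018093   0.16459152] [-0.38927254 -0.39516673 -2.55315009] [-0.08243448  0.10310491 -0.00933598]
```

View pics/s5.png

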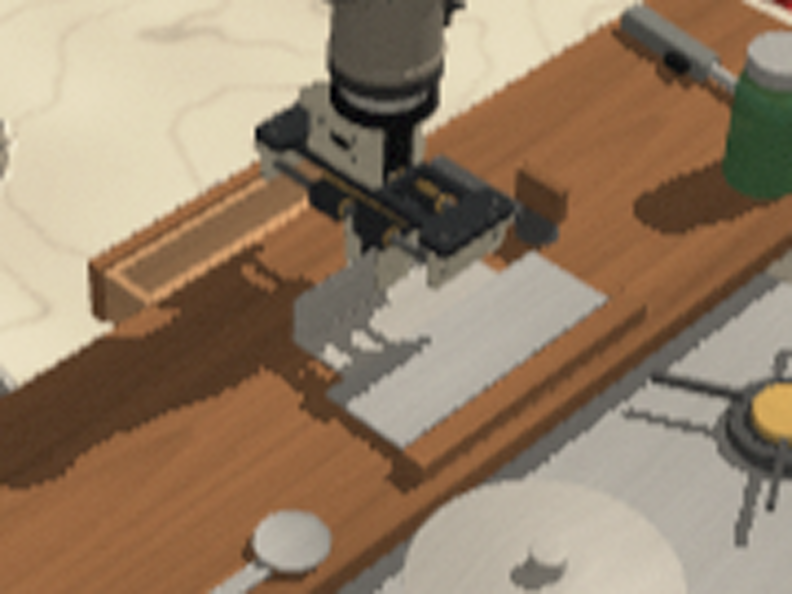

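The strip is under the flap, which lies flat, and the latch is clear. Now press down.

Request:
move_arm(motion=[[0,0,0.01,0,0,0],[0,0,0.02,0,0,0],[0,0,0.02,0,0,0],[0,0,0.02,0,0,0]], newtons=60)

```text
time: 13.72
tool_pos: [0.5496, 0.0182, 0.1636]
tool_rot: [3.141, -0.0, 1.492]
contact_force: [-3.1, 0.7, 6.1]
opening: 0.0117
grip_force: 60.0
```

Request:
move_arm(motion=[[0,0,0.01,0,0,0],[0,0,0.02,0,0,0],[0,0,0.02,0,0,0],[0,0,0.02,0,0,0]])

```text
time: 14.22
tool_pos: [0.5497, 0.0182, 0.1636]
tool_rot: [3.139, 0.0, 1.492]
contact_force: [-8.5, -0.0, 19.0]
opening: 0.0118
grip_force: 60.0
```

Request:
move_arm(motion=[[0,0,0.01,0,0,0],[0,0,0.01,0,0,0],[0,0,0.01,0,0,0],[0,0,0.01,0,0,0],[0,0,0.01,0,0,0],[0,0,0.01,0,0,0]])

```text
time: 14.98
tool_pos: [0.5496, 0.0182, 0.1635]
tool_rot: [3.139, 0.0, 1.492]
contact_force: [-11.4, 0.4, 26.6]
opening: 0.0112
grip_force: 60.0
```

```bash
python3 - <<'E'
from h import *
s=robot.observe();print(s['tool_pos'],s['contact_force'],s['torque'],s['grip_force'])
c=cam('top'); save(c,'t6.png',(190,150,320,245),6)
E
```

```text
[0.54964907 0.01817669 0.16349841] [-11.41820114   0.44565351  26.61338259] [-0.00958414  2.07525458 -0.01523756] 60.02273976802826
```

View pics/t6.png

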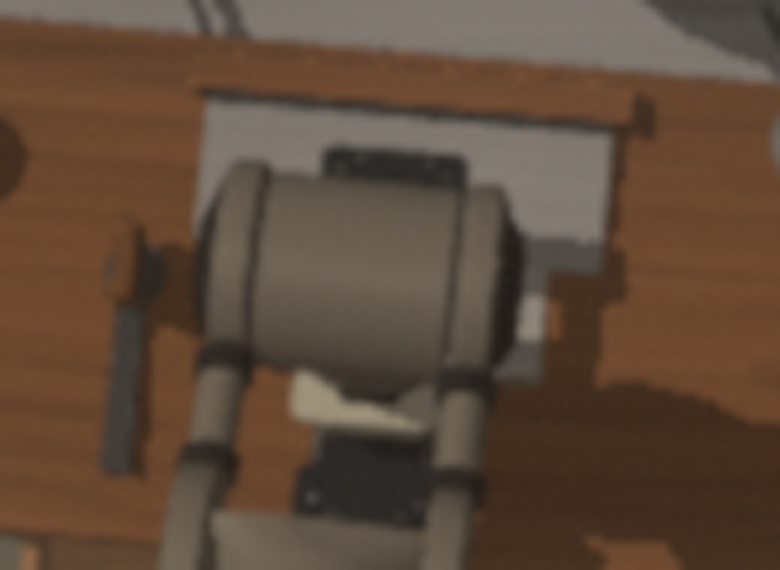

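The strip's right end enters under the flap at (530,260). The flap is unmoved and the latch is open. The press is a steady 27 N, so I'm handing in.

```bash
python3 -c "
from cell import robot
print(robot.hand_in())"
```

```text
the job is handed in; nothing more can be done
None
```

I turned the latch clear and slid the strip about 30 mm under the middle of the flap, with the flap still lying flat; I handed the job in gripping the strip and pressing it onto the plank with about 27 N. No verdict came back.

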